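# Press a vial's stopper home in the toggle press and poise the vial over the balance pan

### The arm

A 6-joint arm with a two-finger parallel gripper is mounted at the origin on a cart in front of the work surface, level with it; the furniture and walls round the work are solid. World frame = base frame: x ahead of the robot, y to its left, z up, the work surface at z = 0. Lengths are in m, angles in rad, forces in N, time in s.
With the tool pointing down it reaches from about 0.3 to 0.875 m from the base axis. Payload 6.4 kg.
Tool frame: the origin (TCP) lies midway between the tips of the shut fingers; the grasp point (between the pads) lies 19 mm behind it; z points along the fingers, y is the line along which they close (so a half turn about z gives the same grasp; the last joint's range is limited). The gripper opens to 85 mm and grips with 20 to 120 N. Pads are 22 mm wide; open, the fingers measure 114 mm over their backs; the gripper's body (76 mm by 85 mm) begins 54 mm behind the grasp point. The pads swing forward as they close: fully open they stand 13 mm farther back than shut.
Start: joints at [1.039, 0.181, 1.607, -0, 1.354, -0.206], TCP at [0.184, 0.545, 0.231] pointing down, gripper open.
Joint ranges: [-2.99, 2.99], [-0.89, 2.07], [0.3, 2.58], [-1.14, 4.28], [0, 2.63], [-3.12, 3.12]. Speed limits (rad/s): [2.57, 2.57, 3.01, 3.14, 3.14, 3.14].

### API

Orientations are given as a unit quaternion [w, x, y, z].
In Python, from bench import ctrl gives the robot as it stands. The module is installed in compiled form; this text tells all that it offers.
- The arm moves only by the tool move_arm, never from a script. Its argument "plan" is one flat list of numbers, 6 for each row, row after row: the shift along the world's x, y, z in units of 50 mm (1.0 is 50 mm), then the turn, a rotation vector about the world's x, y, z in rad. A call has 1 to 10 rows; each row is the pose to reach, as a shift and turn from the pose commanded when the call began; what a row does not reach only later rows make up. A row lasts 1/8 s, in which the tool goes at most 62.5 mm and 10.7 degrees, less where a joint would pass 70% of its speed; a pose out of reach is approached as far as the arm can. A call with a gripper value outside its range is refused whole. "grip" is the finger opening in mm, from 0 to 85.4, set as the call begins (left out, the last holds). The fingers move at their own pace and stop on an object; the grip force is fixed at half the most. Time passes only in rows, so rows that repeat a pose let the fingers close. It gives the time, the measured TCP pose, the force, the opening and the grip force at its end, in the units of the state.
- ctrl.get_obs(): the state, without advancing time (a new reading comes with each control period).
- ctrl.camera(name): name is "scene" or "side" or "wrist"; returns a dict with "pixels" (480x640x3 uint8, red, green, blue), "fx", "fy", "cx", "cy" (pixels), "origin" and "attitude" of the camera in the world. Camera axes: x right, y down, z forward; pixel columns grow to the right and rows downward; lengths in m; the calibration is good to about 2 mm. A picture is of the moment at which its call begins. There is no depth.
- ctrl.hand_in(): hands the job in; it is judged then, once.
The state is a dict: "time_s": time; "q": joint angles; "dq": joint speeds; "joint_efforts": joint torques, N m; "eef_pos": TCP position; "eef_rot": TCP orientation; "wrist_force": force on the tool from outside, world axes, zero at the start; "torque": the same for the moment, N m; "opening": opening from 0.0 (shut) to 1.0 (fully open); "grasp_force": force on a finger pad.
Only numpy, scipy, OpenCV 4.12 (cv2) and the standard library are available. Lean on these libraries where they do the work, as an engineer would, in place of code of your own. Each camera call takes 0.05 s, during which the arm holds its last target. There are 200 camera calls.

### The job

Swing the toggle clamp of the stoppering press over centre, so that its pad presses the vial's stopper fully home and the clamp locks, then swing the clamp handle all the way back to open. Take the sealed vial out of the nest, carry it upright clear of the two bottles and over the glass draft ring, and hold it poised over the middle of the balance pan, about 1 cm above it, still and touching nothing of the balance, so that the zero can be logged before it goes down. The program finishes while the robot is holding the vial there; do not set it down, do not touch the balance and leave the two bottles where they stand.

Things in the scene. Friction and masses are not known exactly. Their poses are not given: they have to be found in the camera images.
- press: aluminium plate 250 x 80 x 12 mm fixed, vial nest at one end, steel toggle clamp on a riser at the other. Origin: centre of the underside; x points from clamp to nest, y along the hinge pins, z up. Nest axis 85 mm from the origin on +x: cup 54 mm outer, 45 mm inner, floor 15 mm, lip 22 mm above the worktop. Open, the clamp arm stands up, 245 mm high, 90 mm or more from the nest axis.
- press_handle (a joint): handle angle, rad. 0 = fully open (handle level, pointing along the press's -x); grows as it swings up and toward the nest; dead centre 1.64; locking stop past centre 1.73 (upright, leaning 10 degrees to the nest). It drives the arm by a link; the pad is sprung, which locks it past centre. Swinging it takes under 10 N at the grip; open, it stays by its weight.
- handle_grip (a point): centre of the clamp handle's black plastic grip: a bar 74 mm long, 15 mm wide (along the press's y axis), 18 mm thick. This point is 127 mm from the hinge; the grip runs 37 mm either way from it along the handle. It moves on a circle in the press's x-z plane about handle_hinge.
- handle_hinge (a point): centre of the clamp handle's hinge pin (pin along the press's y axis), 46 mm above the worktop.
- vial_center (a point): centre (half-way up the glass) of the amber glass vial: body 42.5 mm diameter, straight from the base to 51 mm up, then a shoulder and a neck of 20 mm diameter up to 73 mm; its base is 36.5 mm below this point. Its z axis is the vial's axis, pointing to the neck. About 70 g, standing upright in the press's nest.
- stopper (a joint): how far the grey rubber stopper (flange 19 mm diameter, 3.5 mm thick) has been pushed into the vial's neck, m: 0 = standing 6 mm proud, 0.006 = fully home, its flange on the glass. It slides with about 4.5 N of friction and stays where it is.
- lab_balance: white precision balance, 230 x 180 mm, 54 mm high, fixed. Origin: on the worktop under the centre of the pan; z up, -x toward the display. Round the pan stands a glass draft ring, open at the top, 146 mm outer and 140 mm inner diameter, whose rim is 123 mm above the worktop.
- pan_center (a point): centre of the top of the round steel balance pan, 104 mm diameter, 70 mm above the worktop.
- large_bottle (a point): centre (half-way up) of the large white screw-cap bottle, 70 mm diameter, 135 mm high, standing loose on the worktop between press and balance.
- small_bottle (a point): centre (half-way up) of the small white screw-cap bottle, 50 mm diameter, 100 mm high, standing loose on the worktop between press and balance.

How it is judged:
On the way, in this order (a step that is already met when the one before it is completed fails the run):
1. the clamp is swung past centre onto the stopper and the stopper is fully home (value of joint press_handle above 1.67 rad and value of joint stopper above 0.005 m), for 0.2 s.
2. the clamp is swung back open, the vial still in its nest (value of joint press_handle below 0.2 rad and value of joint stopper above 0.005 m and distance of vial_center from where it was at the start of the episode below 0.012 m), for 0.2 s.
At the end, for the whole second after the job is handed in: The vial is held in the fingers, upright within 0.12 rad and still (under 2 cm/s), its axis within 10 mm of the pan's centre and its base 3 to 20 mm above the pan, nothing touching the balance; its stopper is home (5 mm or more of its 6 mm travel) and the clamp handle is back within 0.2 rad of open (horizontal distance between vial_center and pan_center below 0.01 m and z of vial_center in the frame of pan_center between 0.0395 and 0.0565 m and angle between vial_center's own z axis and vertical below 0.12 rad and contact force between the fingers and vial above 1 N and contact force between lab_balance and anything else below 0.1 N and linear speed of vial below 0.02 m/s and value of joint stopper above 0.005 m and value of joint press_handle below 0.2 rad); the arm keeps its last pose, push and grip.
It fails at once if the balance, its pan or its draft ring is touched (contact force between lab_balance and anything else above 1 N).
It fails at once if the vial is tipped (angle between vial_center's own z axis and vertical above 0.5 rad).
It fails at once if the large bottle is pushed away or tipped (distance of large_bottle from where it was at the start of the episode above 0.02 m or angle between large_bottle's own z axis and vertical above 0.3 rad).
It fails at once if the small bottle is pushed away or tipped (distance of small_bottle from where it was at the start of the episode above 0.02 m or angle between small_bottle's own z axis and vertical above 0.3 rad).
It also fails if it takes over 61 s, if anything falls off the work surface, if the arm or the gripper's body presses on something with over 40 N, if the wrist force passes 120 N, or if a joint passes its speed limit or range.

## Working session

There is one attempt and no reset: what is moved stays moved. The work goes in short steps, Python scripts to look and compute and a tool call to move; the robot and the scene stay as the last step left them, time stands still between calls to the robot, and variables do not carry over. Pictures are saved under pics/ and viewed, at most 10 in all, crops included, and the job is handed in when it is done.

Besides the shell and the picture viewer there is one more tool, called after "Call:" in YAML: its name, and indented under it one key for each argument. move_arm: Moves the arm, as the interface text tells. Its arguments: {"type":"object","properties":{"plan":{"type":"array"},"grip":{"type":"number"}},"required":["plan"]}

```bash
mkdir -p pics; cat > h.py <<'E'
import numpy as np, cv2
from bench import ctrl
from scipy.spatial.transform import Rotation as R
def rot(a):
    a=np.array(a,float)
    return a if a.shape==(3,3) else R.from_quat(a[[1,2,3,0]]).as_matrix()
def snap(name,fn):
    c=ctrl.camera(name); cv2.imwrite(fn,cv2.cvtColor(c["pixels"],cv2.COLOR_RGB2BGR)); 
    import pickle; pickle.dump(c,open(fn+".pkl","wb")); return c
def load(fn):
    import pickle; return pickle.load(open(fn+".pkl","rb"))
def ray(c,u,v):
    d=rot(c["attitude"])@np.array([(u-c["cx"])/c["fx"],(v-c["cy"])/c["fy"],1]); return np.array(c["origin"]),d
def atz(c,u,v,z):
    o,d=ray(c,u,v); return o+d*(z-o[2])/d[2]
def proj(c,p):
    q=rot(c["attitude"]).T@(np.array(p)-c["origin"]); return np.array([c["fx"]*q[0]/q[2]+c["cx"],c["fy"]*q[1]/q[2]+c["cy"]])
E
python3 - <<'E'
from h import *
for n in("scene","side"):
    c=snap(n,f"pics/{n}0.png"); print(n,c["fx"],c["cx"],c["cy"],c["origin"],c["attitude"])
o=ctrl.get_obs(); print(o["eef_pos"],o["eef_rot"],o["time_s"],o["opening"])
E
```

```text
scene 517.376052486963 319.6762278799902 241.0255681775035 [-0.11849031 -0.7106542   0.54403712] [-0.46183037  0.77242153 -0.37470734  0.2228724 ]
side 569.0848179047875 311.64973828455817 248.48556498796952 [ 0.4095679  -1.25268848  0.53675043] [-0.55611377  0.827976   -0.06129196  0.03790135]
[0.18377315 0.54433197 0.23047621] [-2.76813963e-04  1.62188793e-01  9.86759434e-01 -7.33880526e-04] 0.1 1.0008062038009795
```

View pics/scene0.png

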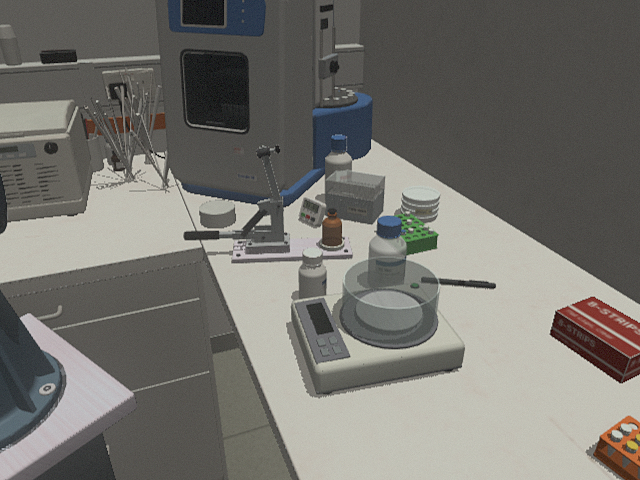

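View pics/side0.png

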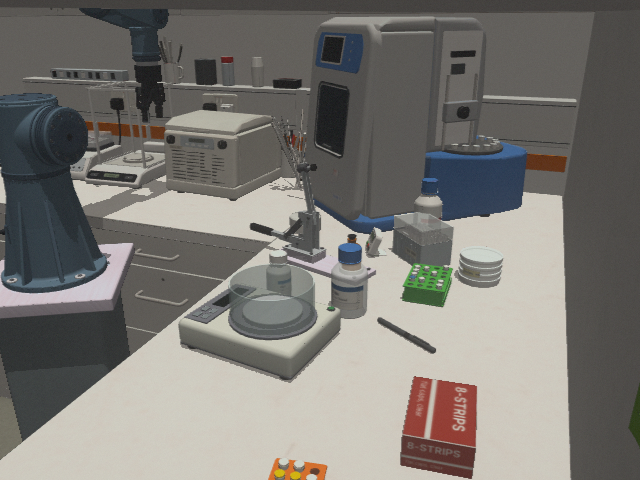

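The scene view shows the press at (235–350, 145–260), with the grip near (200,236) and the vial at (332,230). The small bottle is at (313,275), the large one at (388,255), and the balance ring is around (390,300). I'll enlarge it for exact pixels.

```bash
python3 - <<'E'
import cv2
a=cv2.imread("pics/scene0.png")[190:350,178:448]; cv2.imwrite("pics/s0c.png",cv2.resize(a,None,fx=2.96,fy=2.96,interpolation=cv2.INTER_CUBIC))
a=cv2.imread("pics/side0.png")[205:365,175:385]; cv2.imwrite("pics/d0c.png",cv2.resize(a,None,fx=3.7,fy=3.7,interpolation=cv2.INTER_CUBIC))
E
```

```text
(no output)
```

View pics/s0c.png

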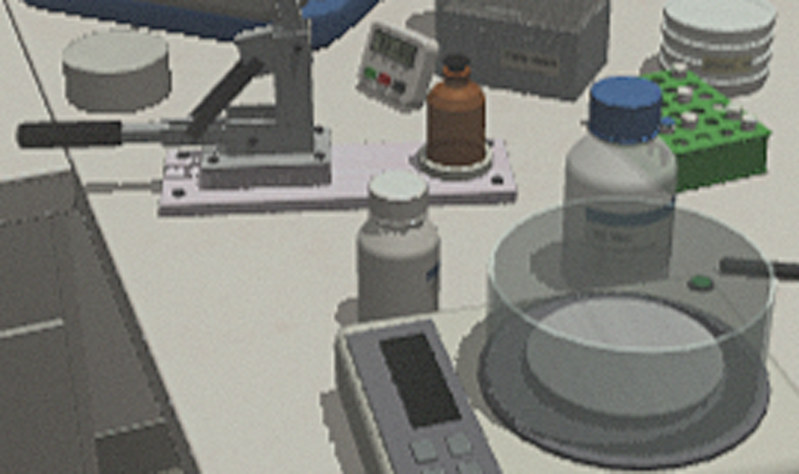

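View pics/d0c.png

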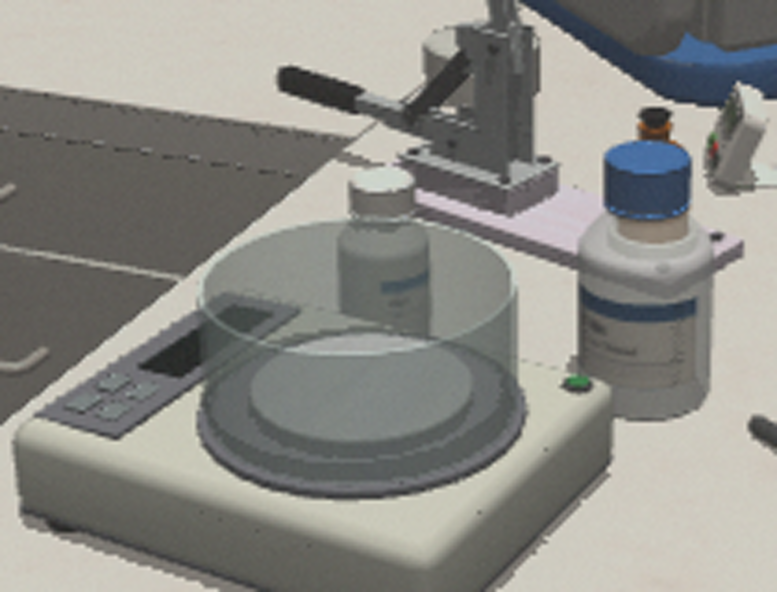

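Enlarged, in scene crop pixels: grip ends (20,134) and (121,132), stopper top (456,62), pan centre (624,357), rim centre (631,275), small cap (398,185), large cap (626,93). Side crop pixels: grip (290,78)–(360,98), stopper (654,113), pan (361,388), rim (358,285), caps (382,180) and (648,157). Next I triangulate them.

```bash
python3 - <<'E'
from h import *
S=load("pics/scene0.png");D=load("pics/side0.png")
s=lambda u,v:(178+u/2.96,190+v/2.96); d=lambda u,v:(175+u/3.7,205+v/3.7)
def tri(p,q):
    o1,a=ray(S,*p);o2,b=ray(D,*q);a/=np.linalg.norm(a);b/=np.linalg.norm(b)
    t=np.linalg.lstsq(np.c_[a,-b],o2-o1,rcond=None)[0];x,y=o1+a*t[0],o2+b*t[1]
    return (x+y)/2,np.linalg.norm(x-y)
for n,p,q,z in[("pan",(624,357),(361,388),.07),("rim",(631,275),(358,285),.123),("small",(398,185),(382,180),.1),("large",(626,93),(648,157),.135),("stopper",(456,62),(654,113),.0975),("gripend",(20,134),(285,80),.046),("gripin",(121,132),(360,98),.046),("platecorner",(516,186),(741,242),.012)]:
    print(n,*[np.round(x,4) for x in tri(s(*p),d(*q))],atz(S,*s(*p),z).round(4),atz(D,*d(*q),z).round(4))
for n,p,z in[("cup",(455,160),.022),("FL",(160,207),.012),("FR",(516,195),.012),("BR",(512,142),.012)]:
    print(n,atz(S,*s(*p),z).round(4))
E
```

```text
pan [ 0.4644 -0.3862  0.0678] 0.0026 [ 0.4598 -0.389   0.07  ] [ 0.4648 -0.3879  0.07  ]
rim [ 0.4644 -0.3866  0.1201] 0.0043 [ 0.4571 -0.3909  0.123 ] [ 0.4651 -0.3882  0.123 ]
small [ 0.4908 -0.2122  0.0988] 0.0024 [ 0.4874 -0.2151  0.1   ] [ 0.4912 -0.2121  0.1   ]
large [ 0.6197 -0.2875  0.1333] 0.0041 [ 0.6126 -0.2917  0.135 ] [ 0.6204 -0.2866  0.135 ]
stopper [ 0.6572 -0.1294  0.095 ] 0.0042 [ 0.649  -0.1356  0.0975] [ 0.6575 -0.1303  0.0975]
gripend [0.4516 0.0963 0.048 ] 0.0003 [0.4537 0.0993 0.046 ] [0.4519 0.1024 0.046 ]
gripin [0.4978 0.0435 0.0499] 0.0042 [0.4995 0.0458 0.046 ] [0.4995 0.0594 0.046 ]
platecorner [ 0.701  -0.1528  0.0031] 0.0367 [ 0.6576 -0.183   0.012 ] [ 0.7122 -0.1323  0.012 ]
cup [ 0.6468 -0.1372  0.022 ]
FL [ 0.4828 -0.0075  0.012 ]
FR [ 0.6472 -0.1903  0.012 ]
BR [ 0.7098 -0.1427  0.012 ]
```

```bash
python3 - <<'E'
from h import *
S=load("pics/scene0.png");D=load("pics/side0.png")
for n,u,v in[("wires base",130,182),("wires base R",167,190),("box BR",80,212),("box BL",0,218),("machine FL",178,188),("machine FR",285,203),("cup",217,225),("edge corner",205,250)]:
    print(n,atz(S,u,v,0).round(3))
for n,u,v in[("wires",297,185),("machine FL",318,205),("machine FR",375,228),("box R",255,190)]: print("D",n,atz(D,u,v,0).round(3))
print(R.from_matrix(rot(S["attitude"])).as_euler("xyz"))
E
```

```text
wires base [0.619 0.555 0.   ]
wires base R [0.647 0.424 0.   ]
box BR [0.426 0.478 0.   ]
box BL [0.288 0.599 0.   ]
machine FL [0.675 0.412 0.   ]
machine FR [0.781 0.114 0.   ]
cup [0.587 0.156 0.   ]
edge corner [0.49  0.085 0.   ]
D wires [0.628 0.623 0.   ]
D machine FL [0.665 0.391 0.   ]
D machine FR [0.787 0.165 0.   ]
D box R [0.483 0.585 0.   ]
[-2.06471742e+00  1.79957239e-03 -9.02250385e-01]
```

Call:
move_arm:
  plan: [5.1, -8.6, -0.4, 0, 0, -0.515, 5.1, -8.6, -0.4, 0, 0, -0.515, 5.1, -8.6, -0.4, 0, 0, -0.515, 5.1, -8.6, -0.4, 0, 0, -0.515, 5.1, -8.6, -0.4, 0, 0, -0.515, 5.1, -8.6, -0.4, 0, 0, -0.515, 5.1, -8.6, -0.4, 0, 0, -0.515, 5.1, -8.6, -0.4, 0, 0, -0.515, 5.1, -8.6, -0.4, 0, 0, -0.515, 5.1, -8.6, -0.4, 0, 0, -0.515]
  grip: 60

```text
time_s: 1.35
eef_pos: [0.4385, 0.1149, 0.2108]
eef_rot: [-0.001, 0.409, 0.913, -0.0]
wrist_force: [0.8, 0.9, -0.4]
opening: 0.701
grasp_force: 0.0
```

```bash
python3 - <<'E'
from h import *
c=snap("wrist","pics/w1.png");o=ctrl.get_obs();print(o["eef_pos"],o["eef_rot"],o["q"],o["time_s"],o["wrist_force"]);print(c["origin"],c["attitude"],c["fx"],c["cx"],c["cy"])
for p in [(.476,.069,.046),(.653,-.132,.0975)]: print(proj(c,p))
E
```

```text
[0.43825396 0.11558459 0.21092089] [-5.91205108e-04  4.07853900e-01  9.13047012e-01 -2.05139150e-05] [-5.37829091e-03 -7.93207816e-02  1.92173655e+00  4.55451425e-04
  1.30027562e+00 -7.36091726e-01] 1.4 [ 0.92746482  0.82509647 -0.10448218]
[0.38157338 0.17803688 0.35362512] [0.15456112 0.92138639 0.35178072 0.05838063] 337.56453519666803 319.74761545788033 237.50073003047643
[317.86757081 273.56714371]
[316.26704227 511.97446881]
```

View pics/w1.png

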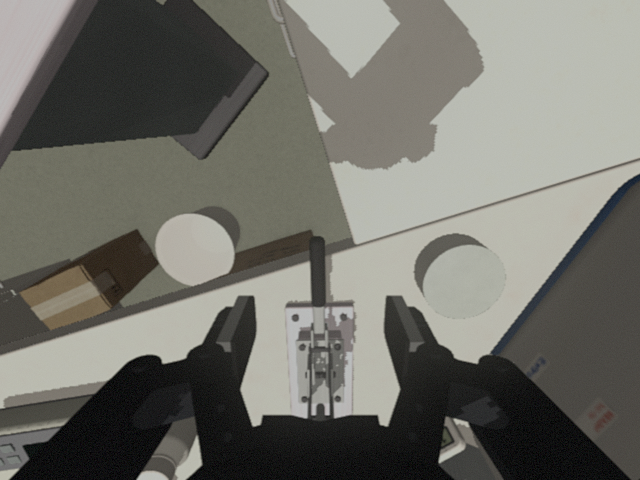

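The wrist view shows the black grip from (317,237) to (318,306), within 2 px of the prediction and aligned with the fingers. I'll tilt 35° and descend to it.

Call:
move_arm:
  plan: [0.1, -0.2, -1.2, -0.454, -0.408, 0, 0.1, -0.2, -2.0, -0.454, -0.408, 0, 0.1, -0.2, -2.0, -0.454, -0.408, 0, 0.1, -0.2, -2.0, -0.454, -0.408, 0, 0.1, -0.2, -2.0, -0.454, -0.408, 0, 0.5, -0.62, -2.8, -0.454, -0.408, 0, 0.87, -1.05, -3.6, -0.454, -0.408, 0, 0.87, -1.05, -3.6, -0.454, -0.408, 0, 0.87, -1.05, -3.6, -0.454, -0.408, 0]

```text
time_s: 2.52
eef_pos: [0.4831, 0.0625, 0.0324]
eef_rot: [0.275, 0.39, 0.871, -0.122]
wrist_force: [0.4, -0.1, 0.3]
opening: 0.7
grasp_force: 0.0
```

Call:
move_arm:
  plan: [0, 0, 0, 0, 0, 0, 0, 0, 0, 0, 0, 0, 0, 0, 0, 0, 0, 0, 0, 0, 0, 0, 0, 0, 0, 0, 0, 0, 0, 0, 0, 0, 0, 0, 0, 0]
  grip: 5

```text
time_s: 3.28
eef_pos: [0.4824, 0.0623, 0.0326]
eef_rot: [0.275, 0.388, 0.871, -0.123]
wrist_force: [-10.0, 0.7, 13.0]
opening: 0.165
grasp_force: 58.2
```

```bash
python3 - <<'E'
from h import *
c=snap("side","pics/d2.png");a=cv2.imread("pics/d2.png")[130:330,150:420];cv2.imwrite("pics/d2c.png",cv2.resize(a,None,fx=2.9,fy=2.9,interpolation=cv2.INTER_CUBIC))
o=ctrl.get_obs();print(o["eef_pos"],o["eef_rot"],o["wrist_force"],o["opening"],o["grasp_force"],o["time_s"])
M=rot(o["eef_rot"]);print(M,"grasp pt",o["eef_pos"]-.019*M[:,2])
E
```

```text
[0.48237964 0.06234515 0.03259666] [ 0.27536431  0.38839412  0.87079544 -0.12263684] [-8.71477074  0.69890667 13.53604578] 0.16039236264428705 58.15500319004059 3.325
[[-5.46649005e-01  7.43963282e-01  3.84309121e-01]
 [ 6.08884040e-01  6.68220424e-01 -4.27482972e-01]
 [-5.74834838e-01  3.16549155e-04 -8.18269399e-01]] grasp pt [0.47507776 0.07046732 0.04814378]
```

View pics/d2c.png

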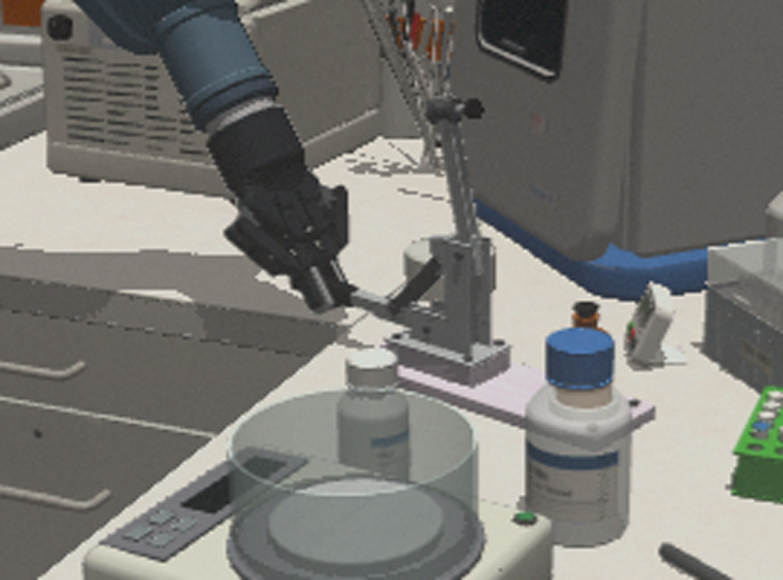

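The clamp grip is held between the pads (opening about 14 mm, 58 N). Next are the swing waypoints.

```bash
cat > sw.py <<'E'
import numpy as np
u=np.array([.668,-.744]);r=.127
def tcp(th,k=.4,a0=.61):
    f=a0-k*th; x=-r*np.cos(th)+.019*np.sin(f); z=r*np.sin(th)-.019*np.cos(f)
    return np.array([*(u*x),z]),k*th
def table(ths,t0):
    p0,f0=tcp(t0)
    for t in ths:
        p,f=tcp(t);d=(p-p0)/.05;print(f"th {t:.2f}:",*(f"{v:.2f}" for v in d),*(f"{v:.3f}" for v in (f-f0)*np.array([.744,.668])),"0")
E
python3 - <<'E'
from sw import *
table([.1,.2,.3,.4,.5,.6,.7,.8,.8],0);table([.9,1,1.1,1.2,1.3,1.4,1.5,1.6],.8); table([1.65,1.7,1.75,1.8],1.6)
E
```

```text
th 0.10: 0.00 -0.00 0.25 0.030 0.027 0
th 0.20: 0.02 -0.02 0.49 0.060 0.053 0
th 0.30: 0.05 -0.06 0.73 0.089 0.080 0
th 0.40: 0.10 -0.11 0.96 0.119 0.107 0
th 0.50: 0.16 -0.18 1.18 0.149 0.134 0
th 0.60: 0.24 -0.27 1.39 0.179 0.160 0
th 0.70: 0.34 -0.37 1.59 0.208 0.187 0
th 0.80: 0.44 -0.49 1.77 0.238 0.214 0
th 0.80: 0.44 -0.49 1.77 0.238 0.214 0
th 0.90: 0.12 -0.13 0.16 0.030 0.027 0
th 1.00: 0.25 -0.27 0.31 0.060 0.053 0
th 1.10: 0.38 -0.43 0.43 0.089 0.080 0
th 1.20: 0.53 -0.59 0.53 0.119 0.107 0
th 1.30: 0.68 -0.76 0.61 0.149 0.134 0
th 1.40: 0.83 -0.93 0.67 0.179 0.160 0
th 1.50: 0.99 -1.10 0.70 0.208 0.187 0
th 1.60: 1.15 -1.28 0.70 0.238 0.214 0
th 1.65: 0.08 -0.09 -0.01 0.015 0.013 0
th 1.70: 0.16 -0.18 -0.02 0.030 0.027 0
th 1.75: 0.24 -0.26 -0.04 0.045 0.040 0
th 1.80: 0.32 -0.35 -0.06 0.060 0.053 0
```

Call:
move_arm:
  plan: [0, 0, 0.25, 0.03, 0.027, 0, 0.02, -0.02, 0.49, 0.06, 0.053, 0, 0.05, -0.06, 0.73, 0.089, 0.08, 0, 0.1, -0.11, 0.96, 0.119, 0.107, 0, 0.16, -0.18, 1.18, 0.149, 0.134, 0, 0.24, -0.27, 1.39, 0.179, 0.16, 0, 0.34, -0.37, 1.59, 0.208, 0.187, 0, 0.44, -0.49, 1.77, 0.238, 0.214, 0, 0.44, -0.49, 1.77, 0.238, 0.214, 0]

```text
time_s: 4.45
eef_pos: [0.5051, 0.0378, 0.1203]
eef_rot: [0.132, 0.404, 0.903, -0.058]
wrist_force: [1.9, 1.0, -2.2]
opening: 0.161
grasp_force: 64.2
```

Call:
move_arm:
  plan: [0.12, -0.13, 0.16, 0.03, 0.027, 0, 0.25, -0.27, 0.31, 0.06, 0.053, 0, 0.38, -0.43, 0.43, 0.089, 0.08, 0, 0.53, -0.59, 0.53, 0.119, 0.107, 0, 0.68, -0.76, 0.61, 0.149, 0.134, 0, 0.83, -0.93, 0.67, 0.179, 0.16, 0, 0.99, -1.1, 0.7, 0.208, 0.187, 0, 1.15, -1.28, 0.7, 0.238, 0.214, 0, 1.15, -1.28, 0.7, 0.238, 0.214, 0]

```text
time_s: 5.58
eef_pos: [0.5625, -0.0242, 0.1544]
eef_rot: [-0.014, 0.408, 0.913, 0.008]
wrist_force: [3.6, 7.5, -0.4]
opening: 0.167
grasp_force: 64.2
```

Call:
move_arm:
  plan: [0.08, -0.09, -0.01, 0.015, 0.013, 0, 0.16, -0.18, -0.02, 0.03, 0.027, 0, 0.24, -0.26, -0.04, 0.045, 0.04, 0, 0.28, -0.31, -0.05, 0.05, 0.045, 0, 0.28, -0.31, -0.05, 0.05, 0.045, 0, 0.28, -0.31, -0.05, 0.05, 0.045, 0]

```text
time_s: 6.32
eef_pos: [0.5762, -0.0389, 0.1522]
eef_rot: [-0.045, 0.407, 0.912, 0.021]
wrist_force: [4.2, 8.0, -1.5]
opening: 0.166
grasp_force: 64.0
```

```bash
python3 - <<'E'
from h import *
c=snap("side","pics/d3.png");a=cv2.imread("pics/d3.png")[100:300,170:440];cv2.imwrite("pics/d3c.png",cv2.resize(a,None,fx=2.9,fy=2.9,interpolation=cv2.INTER_CUBIC))
o=ctrl.get_obs();M=rot(o["eef_rot"]);g=o["eef_pos"]-.019*M[:,2];print("grasp pt",g,o["wrist_force"])
h=np.array([.475,.0705])+.127*np.array([.668,-.744]);d=(g[:2]-h)@[.668,-.744];print(d,g[2]-.046,np.arctan2(g[2]-.046,-d))
E
```

```text
grasp pt [ 0.57741404 -0.04032252  0.17111477] [ 4.49248667  7.83547441 -1.49040003]
0.023895008557625698 0.1251147703101465 1.759508505315111
```

View pics/d3c.png

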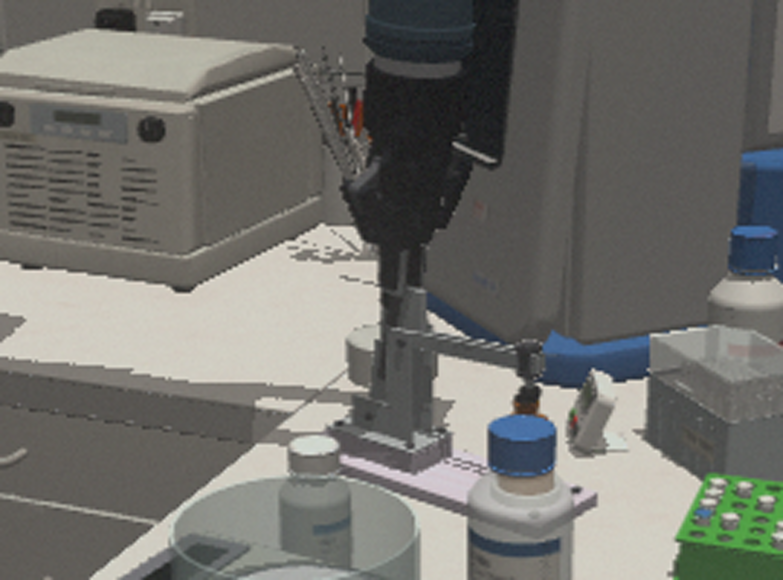

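The arm is down with the pad on the stopper and the handle upright. I'll push slightly further to check for the locking stop: the force should rise sharply.

Call:
move_arm:
  plan: [0.03, -0.04, 0, 0, 0, 0, 0.06, -0.07, -0.01, 0, 0, 0, 0.06, -0.07, -0.01, 0, 0, 0, 0.06, -0.07, -0.01, 0, 0, 0]

```text
time_s: 6.88
eef_pos: [0.579, -0.0419, 0.1515]
eef_rot: [-0.045, 0.407, 0.912, 0.021]
wrist_force: [3.8, 9.1, -2.0]
opening: 0.165
grasp_force: 64.0
```

Call:
move_arm:
  plan: [0.04, -0.045, 0, 0.01, 0.009, 0, 0.08, -0.09, -0.01, 0.02, 0.018, 0, 0.08, -0.09, -0.01, 0.02, 0.018, 0, 0.08, -0.09, -0.01, 0.02, 0.018, 0]

```text
time_s: 7.38
eef_pos: [0.5797, -0.0427, 0.151]
eef_rot: [-0.062, 0.405, 0.912, 0.028]
wrist_force: [-10.8, 20.6, 6.8]
opening: 0.165
grasp_force: 64.6
```

Force along the swing jumped to about 22 N, so the clamp is on its stop. Next is the swing back.

```bash
python3 - <<'E'
from sw import *
table([1.78,1.7,1.6,1.5,1.4,1.3,1.2,1.1,1.0,.9],1.86);table([.8,.7,.6,.5,.4,.3,.2,.1,0,-.03],.9)
E
```

```text
th 1.78: -0.12 0.14 0.05 -0.024 -0.021 0
th 1.70: -0.25 0.28 0.08 -0.048 -0.043 0
th 1.60: -0.41 0.45 0.10 -0.077 -0.069 0
th 1.50: -0.57 0.63 0.10 -0.107 -0.096 0
th 1.40: -0.73 0.81 0.07 -0.137 -0.123 0
th 1.30: -0.88 0.98 0.01 -0.167 -0.150 0
th 1.20: -1.03 1.15 -0.07 -0.196 -0.176 0
th 1.10: -1.18 1.31 -0.17 -0.226 -0.203 0
th 1.00: -1.31 1.46 -0.29 -0.256 -0.230 0
th 0.90: -1.44 1.61 -0.44 -0.286 -0.257 0
th 0.80: -0.12 0.13 -0.16 -0.030 -0.027 0
th 0.70: -0.22 0.25 -0.34 -0.060 -0.053 0
th 0.60: -0.32 0.35 -0.54 -0.089 -0.080 0
th 0.50: -0.40 0.44 -0.75 -0.119 -0.107 0
th 0.40: -0.46 0.51 -0.97 -0.149 -0.134 0
th 0.30: -0.51 0.57 -1.21 -0.179 -0.160 0
th 0.20: -0.54 0.60 -1.44 -0.208 -0.187 0
th 0.10: -0.56 0.62 -1.69 -0.238 -0.214 0
th 0.00: -0.56 0.62 -1.93 -0.268 -0.240 0
th -0.03: -0.56 0.62 -2.01 -0.277 -0.248 0
```

Call:
move_arm:
  plan: [-0.12, 0.14, 0.05, -0.024, -0.021, 0, -0.25, 0.28, 0.08, -0.048, -0.043, 0, -0.41, 0.45, 0.1, -0.077, -0.069, 0, -0.57, 0.63, 0.1, -0.107, -0.096, 0, -0.73, 0.81, 0.07, -0.137, -0.123, 0, -0.88, 0.98, 0.01, -0.167, -0.15, 0, -1.03, 1.15, -0.07, -0.196, -0.176, 0, -1.18, 1.31, -0.17, -0.226, -0.203, 0, -1.31, 1.46, -0.29, -0.256, -0.23, 0, -1.44, 1.61, -0.44, -0.286, -0.257, 0]

```text
time_s: 8.62
eef_pos: [0.5121, 0.0304, 0.1314]
eef_rot: [0.122, 0.404, 0.905, -0.054]
wrist_force: [-3.8, -4.9, 5.9]
opening: 0.165
grasp_force: 62.9
```

Call:
move_arm:
  plan: [-0.12, 0.13, -0.16, -0.03, -0.027, 0, -0.22, 0.25, -0.34, -0.06, -0.053, 0, -0.32, 0.35, -0.54, -0.089, -0.08, 0, -0.4, 0.44, -0.75, -0.119, -0.107, 0, -0.46, 0.51, -0.97, -0.149, -0.134, 0, -0.51, 0.57, -1.21, -0.179, -0.16, 0, -0.54, 0.6, -1.44, -0.208, -0.187, 0, -0.56, 0.62, -1.69, -0.238, -0.214, 0, -0.56, 0.62, -1.93, -0.268, -0.24, 0, -0.56, 0.62, -1.93, -0.268, -0.24, 0]

```text
time_s: 9.88
eef_pos: [0.4822, 0.0626, 0.0334]
eef_rot: [0.28, 0.387, 0.87, -0.125]
wrist_force: [-9.1, 2.6, 8.3]
opening: 0.167
grasp_force: 62.9
```

Back at the starting pose with the handle open. I'll release, back off along the tool axis, then straighten up.

Call:
move_arm:
  plan: [0, 0, 0, 0, 0, 0, 0, 0, 0, 0, 0, 0, 0, 0, 0, 0, 0, 0, -0.4, 0.45, 0.9, 0, 0, 0, -0.9, 1.0, 2.0, 0, 0, 0, -1.0, 1.0, 3.0, 0.16, 0.145, 0, -1.0, 0.6, 4.2, 0.32, 0.29, 0, -1.0, -0.4, 5.0, 0.462, 0.415, 0, -1.0, -1.6, 5.0, 0.462, 0.415, 0, -1.0, -2.8, 5.0, 0.462, 0.415, 0]
  grip: 60

```text
time_s: 11.12
eef_pos: [0.4343, -0.0572, 0.2825]
eef_rot: [0.001, 0.409, 0.913, 0.001]
wrist_force: [0.4, -0.4, -0.7]
opening: 0.71
grasp_force: 0.0
```

```bash
python3 - <<'E'
from h import *
c=snap("scene","pics/s4.png");a=cv2.imread("pics/s4.png")[130:270,170:370];cv2.imwrite("pics/s4c.png",cv2.resize(a,None,fx=4,fy=4,interpolation=cv2.INTER_CUBIC))
o=ctrl.get_obs();print(o["eef_pos"],o["eef_rot"],o["q"])
E
```

```text
[ 0.4338034  -0.06519068  0.28233266] [ 0.0017507   0.41212645  0.91112278 -0.00199817] [-0.41800153 -0.1830014   1.86696757 -0.0040475   1.45415321 -1.13875719]
```

View pics/s4c.png

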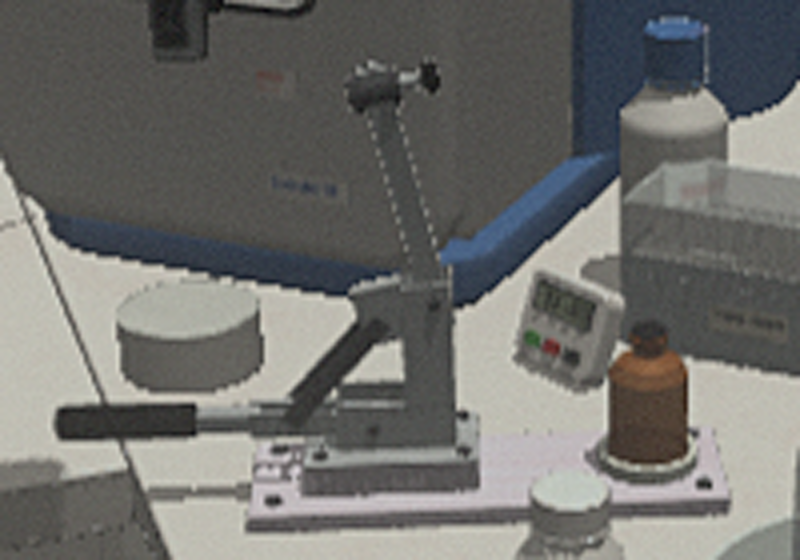

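The handle is level and open, the stopper is flush on the vial, and the vial stands in the nest with stopper top at crop (650,330). I'll turn the tool 90° so the wrist camera stays away from the clamp, and hover over the vial.

Call:
move_arm:
  plan: [0.6, -1.2, 0.3, 0, 0, -0.18, 1.6, -1.8, 0.3, 0, 0, -0.36, 2.6, -1.8, 0.3, 0, 0, -0.54, 3.5, -1.4, 0.2, 0, 0, -0.72, 4.4, -1.06, 0.2, 0, 0, -0.9, 4.4, -1.06, 0.2, 0, 0, -1.08, 4.4, -1.06, 0.2, 0, 0, -1.26, 4.4, -1.06, 0.2, 0, 0, -1.44, 4.4, -1.06, 0.2, 0, 0, -1.57, 4.4, -1.06, 0.2, 0, 0, -1.57]
  grip: 70

```text
time_s: 12.42
eef_pos: [0.6529, -0.1067, 0.2895]
eef_rot: [-0.001, 0.934, 0.358, -0.0]
wrist_force: [-0.3, 0.1, -0.1]
opening: 0.82
grasp_force: 0.0
```

```bash
python3 - <<'E'
from h import *
c=snap("wrist","pics/w5.png");o=ctrl.get_obs();M=rot(o["eef_rot"]);print(o["eef_pos"],o["q"],o["dq"].max() if hasattr(o["dq"],"max") else o["dq"],"\n",M)
print(proj(c,(.653,-.132,.0915)),proj(c,(.653,-.132,.022)))
E
```

```text
[ 0.65291655 -0.1067517   0.28960068] [-3.41459269e-01  3.33519427e-01  1.30269947e+00  7.81299413e-04
  1.50629757e+00  4.95691765e-01] 0.0008861324569115704 
 [[ 7.42772556e-01  6.69543546e-01 -6.09372168e-04]
 [ 6.69543777e-01 -7.42771863e-01  1.04400410e-03]
 [ 2.46381708e-04 -1.18345894e-03 -9.99999269e-01]]
[338.61645331 221.9821114 ] [335.71604799 206.16218558]
```

View pics/w5.png

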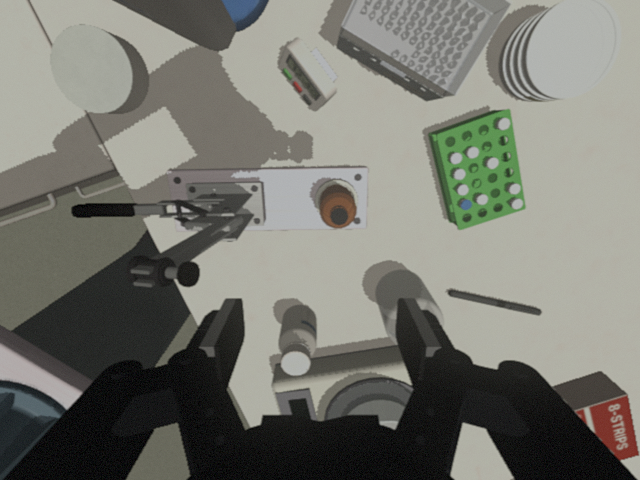

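The wrist view shows the stopper top at (339.5,216), against a predicted (338.6,222), with the nest around (338,198). I'll correct for that.

```bash
python3 - <<'E'
from h import *
c=load("pics/w5.png");p=np.array([.6529,-.1068])
v=atz(c,339.5,216,.0915);print(v,"shift",(v[:2]-p)/.05)
for q in[(v[0],v[1],z) for z in(.022,.066)]:print(proj(c,q))
print("plate ends",atz(c,170,198,.012),atz(c,369,198,.012), "small",atz(c,295,363,.1),"pan?")
E
```

```text
[ 0.65837902 -0.12824407  0.0915    ] shift [ 0.10958043 -0.42888138]
[336.44613615 201.03858138]
[338.25587739 209.90482348]
plate ends [0.51890345 0.02922413 0.012     ] [ 0.68743847 -0.15810889  0.012     ] small [ 0.49128603 -0.21098581  0.1       ] pan?
```

Call:
move_arm:
  plan: [0.11, -0.43, -0.8, 0, 0, 0, 0.11, -0.43, -1.8, 0, 0, 0, 0.11, -0.43, -2.8, 0, 0, 0, 0.11, -0.43, -3.7, 0, 0, 0, 0.11, -0.43, -4.5, 0, 0, 0, 0.11, -0.43, -5.0, 0, 0, 0, 0.11, -0.43, -5.2, 0, 0, 0, 0.11, -0.43, -5.2, 0, 0, 0]

```text
time_s: 13.48
eef_pos: [0.6584, -0.1283, 0.0298]
eef_rot: [-0.001, 0.934, 0.358, -0.0]
wrist_force: [0.2, 0.4, 0.2]
opening: 0.823
grasp_force: 0.0
```

Call:
move_arm:
  plan: [0, 0, 0, 0, 0, 0, 0, 0, 0, 0, 0, 0, 0, 0, 0, 0, 0, 0, 0, 0, 0, 0, 0, 0, 0, 0, 0, 0, 0, 0, 0, 0, 0, 0, 0, 0]
  grip: 30

```text
time_s: 14.22
eef_pos: [0.6597, -0.1285, 0.032]
eef_rot: [0.0, 0.934, 0.358, 0.001]
wrist_force: [-1.4, 1.7, 6.1]
opening: 0.48
grasp_force: 60.4
```

Call:
move_arm:
  plan: [0, 0, 0.2, 0, 0, 0, 0, 0, 0.6, 0, 0, 0, 0, 0, 1.1, 0, 0, 0, 0, 0, 1.6, 0, 0, 0, 0, 0, 2.1, 0, 0, 0, 0, 0, 2.6, 0, 0, 0, 0, 0, 3.1, 0, 0, 0, 0, 0, 3.6, 0, 0, 0, 0, 0, 3.8, 0, 0, 0, 0, 0, 3.8, 0, 0, 0]

```text
time_s: 15.48
eef_pos: [0.6589, -0.1287, 0.2213]
eef_rot: [0.0, 0.934, 0.357, 0.001]
wrist_force: [-0.0, -0.3, -0.4]
opening: 0.482
grasp_force: 60.8
```

```bash
python3 - <<'E'
from h import *
o=ctrl.get_obs();print(o["eef_pos"],o["q"],o["opening"],o["grasp_force"],o["wrist_force"])
c=snap("side","pics/d6.png");s=snap("scene","pics/s6.png")
a=cv2.imread("pics/d6.png")[100:300,250:420];b=cv2.imread("pics/s6.png")[60:260,260:430]
cv2.imwrite("pics/c6.png",cv2.resize(cv2.hconcat([a,b]),None,fx=2.35,fy=2.35,interpolation=cv2.INTER_CUBIC))
E
```

```text
[ 0.65891126 -0.12866619  0.22133469] [-3.69607955e-01  3.97898885e-01  1.35473781e+00  8.11319120e-04
  1.38724737e+00  4.70000383e-01] 0.48223765882549774 60.77698588371277 [-0.02445634 -0.27024752 -0.3856162 ]
```

View pics/c6.png

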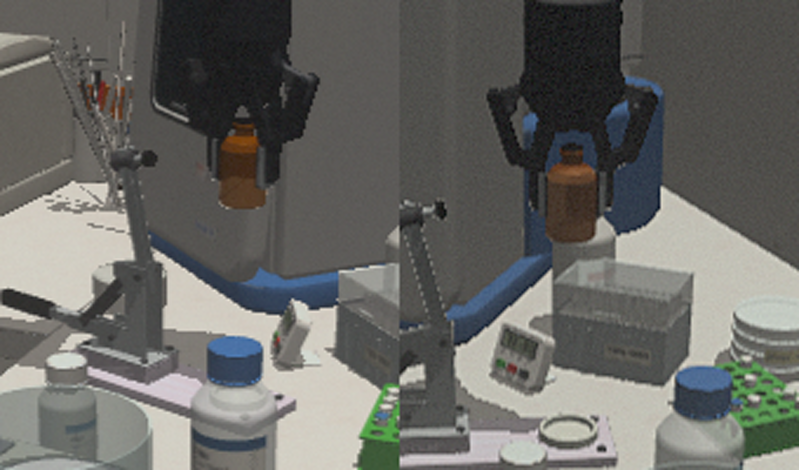

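The vial hangs upright in the fingers, with the stopper home and the nest empty. In c6 the stopper top is at (243,125) in the side half and (571,149) in the scene half. I'll use the known vial position to correct the camera bias for the pan.

```bash
python3 - <<'E'
from h import *
S=load("pics/s6.png");D=load("pics/d6.png")
p=(.6589,-.1287,.281)
print("side pred",proj(D,p),"seen 353.4 153.2"); print("scene pred",proj(S,p),"seen 333.0 123.4")
# ellipse fits of the pan rim/ring from first pics: read extremes, compare with model circles
s=lambda u,v:(178+u/2.96,190+v/2.96); d=lambda u,v:(175+u/3.7,205+v/3.7)
from scipy.optimize import least_squares
t=np.linspace(0,2*np.pi,720)
def ext(c,x,y,r,z):
    q=np.array([proj(c,(x+r*np.cos(a),y+r*np.sin(a),z)) for a in t]);return np.array([q[:,0].min(),q[:,0].max(),q[:,1].min(),q[:,1].max()])
obs={"S":[((525,296),(723,418),.052,.07),((487,200),(775,352),.0715,.123)],"D":[((249,333),(473,445),.052,.07),((200,218),(518,355),.0715,.123)]}
for k,c,f in(("S",S,s),("D",D,d)):
    def res(v):
        e=[]
        for a,b,r,z in obs[k]:
            a2,b2=f(*a),f(*b);e+=list(ext(c,v[0],v[1],r,z)-[a2[0],b2[0],a2[1],b2[1]])
        return np.array(e)
    r=least_squares(res,[.465,-.387],diff_step=1e-4);print(k,r.x,r.fun.round(1))
E
```

```text
side pred [354.19028918 151.08830553] seen 353.4 153.2
scene pred [333.23219413 120.23559697] seen 333.0 123.4
S [ 0.46142782 -0.38751531] [-0.4  0.4  1.  -0.4  0.5 -0.5 -0.5  0.1]
D [ 0.46558108 -0.38587361] [ 0.2  0.3  0.5 -0.8  0.1 -0.6  0.3  0.2]
```

Call:
move_arm:
  plan: [-0.2, -0.26, 0, 0, 0, 0, -0.6, -0.8, 0, 0, 0, 0, -1.2, -1.6, 0, 0, 0, 0, -1.8, -2.4, 0, 0, 0, 0, -2.4, -3.2, 0, 0, 0, 0, -3.0, -4.0, 0, 0, 0, 0, -3.5, -4.6, 0, 0, 0, 0, -3.8, -5.0, 0, 0, 0, 0, -3.87, -5.13, 0, 0, 0, 0, -3.87, -5.13, 0, 0, 0, 0]

```text
time_s: 16.82
eef_pos: [0.4647, -0.385, 0.2195]
eef_rot: [-0.001, 0.934, 0.357, 0.0]
wrist_force: [0.5, -0.2, -0.1]
opening: 0.484
grasp_force: 60.8
```

```bash
python3 - <<'E'
from h import *
o=ctrl.get_obs();print(o["eef_pos"],o["eef_rot"],o["opening"],o["grasp_force"],o["wrist_force"])
p=np.array(o["eef_pos"]);vb=p[2]-.017
for n in("side","scene"):
    c=snap(n,f"pics/{n}7.png");h=cv2.cvtColor(c["pixels"],cv2.COLOR_RGB2HSV)
    a=proj(c,(p[0],p[1],vb));m=((h[...,0]>3)&(h[...,0]<18)&(h[...,1]>110)&(h[...,2]>40)).astype(np.uint8)
    y0,x0=int(a[1])-70,int(a[0])-40; w=m[y0:y0+110,x0:x0+80];n2,l,st,ce=cv2.connectedComponentsWithStats(w)
    i=1+st[1:,4].argmax();print(n,"blob l,t,w,h",st[i,0]+x0,st[i,1]+y0,st[i,2:],"pred base",a,"pred shoulder",proj(c,(p[0],p[1],vb+.051)))
E
```

```text
[ 0.46465773 -0.3849677   0.21953153] [-8.98085899e-04  9.34100427e-01  3.57009192e-01  1.48729465e-04] 0.4839795487244738 60.78072667121887 [ 0.54349028 -0.15599083 -0.09766993]
side blob l,t,w,h 255 194 [ 27  46 657] pred base [269.78673471 237.193875  ] pred shoulder [268.72540229 207.41854961]
scene blob l,t,w,h 383 192 [ 28  16 294] pred base [393.88972938 232.57351754] pred shoulder [396.32167652 199.94518484]
```

The vial's image agrees with the TCP prediction within about 1.5 px in both views, so I'll descend slowly, straight down.

Call:
move_arm:
  plan: [0, 0, -0.2, 0, 0, 0, 0, 0, -0.5, 0, 0, 0, 0, 0, -0.9, 0, 0, 0, 0, 0, -1.3, 0, 0, 0, 0, 0, -1.65, 0, 0, 0, 0, 0, -1.95, 0, 0, 0, 0, 0, -2.2, 0, 0, 0, 0, 0, -2.35, 0, 0, 0, 0, 0, -2.42, 0, 0, 0, 0, 0, -2.42, 0, 0, 0]

```text
time_s: 18.18
eef_pos: [0.4652, -0.3851, 0.0992]
eef_rot: [-0.0, 0.934, 0.357, 0.0]
wrist_force: [0.0, -1.4, -0.2]
opening: 0.481
grasp_force: 60.8
```

```bash
python3 - <<'E'
from h import *
o=ctrl.get_obs();print(o["eef_pos"],o["eef_rot"],o["opening"],o["grasp_force"],o["wrist_force"])
p=np.array(o["eef_pos"]);vb=p[2]-.017
c=snap("side","pics/side8.png");h=cv2.cvtColor(c["pixels"],cv2.COLOR_RGB2HSV)
a=proj(c,(p[0],p[1],vb));m=((h[...,0]>3)&(h[...,0]<20)&(h[...,1]>80)).astype(np.uint8)
y0,x0=int(a[1])-70,int(a[0])-40;n2,l,st,ce=cv2.connectedComponentsWithStats(m[y0:y0+110,x0:x0+80])
i=1+st[1:,4].argmax();print("blob",st[i,0]+x0,st[i,1]+y0,st[i,2:],"pred base",a,"front edge",proj(c,(p[0],p[1]-.021,vb)),"pan ctr",proj(c,(.465,-.386,.07)))
E
```

```text
[ 0.46520687 -0.38508778  0.0992068 ] [-2.61733592e-04  9.33938159e-01  3.57434440e-01  2.59469237e-04] 0.48091751324097637 60.780569314956665 [ 0.04039392 -1.41394779 -0.19445867]
blob 259 263 [ 23  44 514] pred base [272.44998785 302.77580714] front edge [273.45775518 308.54890823] pan ctr [272.59616799 309.34640786]
```

Call:
move_arm:
  plan: [0, 0, -0.05, 0, 0, 0, 0, 0, -0.05, 0, 0, 0, 0, 0, -0.05, 0, 0, 0, 0, 0, -0.05, 0, 0, 0, 0, 0, -0.05, 0, 0, 0]

```text
time_s: 18.85
eef_pos: [0.4651, -0.3849, 0.0966]
eef_rot: [-0.0, 0.934, 0.357, 0.0]
wrist_force: [-0.1, 0.6, -1.2]
opening: 0.48
grasp_force: 60.8
```

```bash
python3 -c "
from bench import ctrl
o=ctrl.get_obs();print(o['eef_pos'],o['wrist_force'],o['grasp_force'],abs(o['dq']).max());print(ctrl.hand_in())"
```

```text
[ 0.46510763 -0.38494814  0.09657503] [-0.10704411  0.5959178  -1.21328824] 60.78073024749756 0.0019787499685287816
the job is handed in; nothing more can be done
None
```

Job handed in at about 19 s (no verdict was returned): the clamp was swung to its locking stop and back open, and the gripper is holding the sealed vial upright and still, about 1 cm above the pan centre by my estimate, with no sign of contact with the balance or bottles.

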